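# Pack the salt-test kit into its caddy

### The job

Pack the salt-test kit into the grey caddy: the larger white jar into the wide round well, the small glass beaker into the square pocket, the timer into the long slot and the smaller rubber stopper into the small round well, each standing upright on the floor of its own place and let go. The bigger stopper and the smaller white jar look alike but are not part of the kit: leave them standing where they are.

Things in the scene. Friction and masses are not known exactly. Their poses are not given: they have to be found in the camera images.
- jar_block: White 92x92x24 mm block, top 28 mm above the worktop, fixed in a cell of the low grey caddy (200x200 mm, 24 mm high, handles stand out 18 mm); four such blocks, two by two, 95 mm apart, cells change. Origin: middle of its underside, 4 mm above the worktop; z up, x, y along its sides. Has the wide round well, 72 mm across, 18 mm deep (floor 6 mm above origin), centred.
- beaker_block: White 92x92x24 mm block, top 28 mm above the worktop, fixed in a cell of the low grey caddy (200x200 mm, 24 mm high, handles stand out 18 mm); four such blocks, two by two, 95 mm apart, cells change. Origin: middle of its underside, 4 mm above the worktop; z up, x, y along its sides. Has the square pocket, 60 x 60 mm, 14 mm deep (floor 10 mm above origin), centred.
- timer_block: White 92x92x24 mm block, top 28 mm above the worktop, fixed in a cell of the low grey caddy (200x200 mm, 24 mm high, handles stand out 18 mm); four such blocks, two by two, 95 mm apart, cells change. Origin: middle of its underside, 4 mm above the worktop; z up, x, y along its sides. Has the long slot, 38 mm along x, 82 mm along y, 18 mm deep (floor 6 mm above origin), centred; timer goes in either way round.
- stopper_block: White 92x92x24 mm block, top 28 mm above the worktop, fixed in a cell of the low grey caddy (200x200 mm, 24 mm high, handles stand out 18 mm); four such blocks, two by two, 95 mm apart, cells change. Origin: middle of its underside, 4 mm above the worktop; z up, x, y along its sides. Has the small round well, 46 mm across, 8 mm deep (floor 16 mm above origin), centred.
- salt_jar: The larger white plastic jar with white screw cap, 56 mm across and 85 mm tall, about 0.15 kg, standing. Origin: centre of its underside, z up.
- small_beaker: Small open clear-glass beaker, 58 mm tall; foot and body 40 mm across, flaring in the top 12 mm to a rim of 50 mm along x and 55 mm along y with a spout; about 40 g, standing. Origin: centre of its underside (the foot's centre lies about 3 mm to -y), z up. It can be held from outside by the rim, across x.
- timer: White count-down timer with a screen and buttons, standing on its edge: 20 mm thick along its x, 64 mm wide along its y, 58 mm tall plus a 2 mm button on top; about 60 g. Origin: centre of its underside, z up.
- small_stopper: The smaller red-brown rubber stopper, 28 mm across the top, 24 mm tall, standing on its small end; about 20 g. Origin: centre of its underside, z up.
- large_stopper: Look-alike that stays: the bigger red-brown rubber stopper, 44 mm across the top, 34 mm tall, standing on its small end. Origin: centre of its underside, z up.
- slim_jar: Look-alike that stays: the smaller white jar with white cap, 40 mm across, 60 mm tall, standing. Origin: centre of its underside, z up.
Things that resemble listed ones, but are neither listed nor needed, are in the scene too. What is shaped like the slim_jar but orange is not meant.

How it is judged:
By the outcome, as a careful person would: the job done as asked, in the order asked, and still so for the second after the job is handed in, with the robot touching nothing.
It also fails if it takes over 120 s, if anything falls off the work surface, if the arm or the gripper's body presses on something with over 40 N, if the wrist force passes 120 N, or if a joint passes its speed limit or range.

### The arm

A 7-joint arm with a two-finger parallel gripper is mounted at the origin on a cart in front of the work surface, level with it; the furniture and walls round the work are solid. World frame = base frame: x ahead of the robot, y to its left, z up, the work surface at z = 0. Lengths are in mm, angles in degrees, forces in N, time in s.
With the tool pointing down it reaches from about 350 to 900 mm from the base axis. Payload 8.1 kg.
Tool frame: the origin (TCP) lies at the very end of the fingers, on their centre line; the grasp point (between the pads) lies pinch_z behind it (pinch_z is the distance from the TCP to the grasp point, in mm); z points along the fingers, y is the line along which they close (so a half turn about z gives the same grasp; the last joint's range is limited). The gripper opens to 85 mm and grips with 20 to 120 N. Pads are 22 mm wide; open, the fingers measure 114 mm over their backs; the gripper's body (76 mm by 85 mm) begins 54 mm behind the grasp point. The pads swing forward as they close: fully open they stand 13 mm farther back than shut.
Start: joints at [-77.842, 24.895, 1.432, 90.138, -0.665, 64.973, -4.303], TCP at [193.544, 594.291, 231.323] pointing down, gripper open.
Joint ranges: [-149.89, 149.89], [-25.12, 119.58], [-72.63, 75.52], [4.76, 147.25], [-75.54, 255.54], [6.69, 114.76], [-157.13, 157.13]. Speed limits (degrees/s): [127.2, 127.2, 172.46, 172.46, 180, 180, 180].

### API

Orientations are given as a 3x3 rotation matrix whose columns are the frame's x, y, z axes.
In Python, from plant import read_state, capture, get_calibration, finish_job, trace, pinch_z gives the robot as it stands.
- The arm moves only by the tool step_arm, never from a script. Its argument "targets" is a list that holds one entry, the list of rows, each a list of 7 numbers: the shift along the tool's x, y, z in mm, then the turn, a rotation vector about the tool's x, y, z in degrees, then the finger opening in mm, from 0 to 85.4. In form: [[[tx, ty, tz, rx, ry, rz, hand], ...]]. A call has 1 to 20 rows; each row is the pose to reach, as a shift and turn from the pose commanded when the call began, along the tool's axes at that moment; what a row does not reach only later rows make up. A row lasts 1/8 s, in which the tool goes at most 62.5 mm and 10.7 degrees, less where a joint would pass 70% of its speed; a pose out of reach is approached as far as the arm can. A call with a gripper value outside its range is refused whole. The fingers move at their own pace and stop on an object; the grip force is fixed at half the most. Time passes only in rows, so rows that repeat a pose let the fingers close. It gives the time, the measured TCP pose, the force, the opening and the grip force at its end, in the units of the state.
- read_state(): the state, without advancing time (a new reading comes with each control period).
- capture(name): name is "scene" or "top"; returns the picture (480x640x3 uint8, red, green, blue); there is no depth.
- get_calibration(name): a dict with "mtx" (3x3 intrinsics, pixels), "D" ([k1, k2, p1, p2, k3] as OpenCV has them; the pictures are not rectified), "R" (3x3) and "t" (3): a world point X has camera coordinates R X + t. Camera axes: x right, y down, z forward; pixel columns grow to the right and rows downward; lengths in mm; the calibration is good to about 2 mm. A picture is of the moment at which its call begins. get_calibration takes no time and is no camera call.
- finish_job(): hands the job in; it is judged then, once.
Trained networks look in the newest picture that a camera, given by its name, has taken for a name from the list of things; names that differ only in an ending like _2 or _b are one class to them, and where a whole thing is asked for, a point or a joint stands for the part that bears it (a point fixed in the world has none). Each returns a list of dicts, best first, with "confidence" (0 to 1); they miss things now and then, are a little off and sometimes report something else, mostly with a low value. They report only what shows in the picture. A call takes as long as a camera call. They do not tell look-alikes from the thing itself.
- trace(label, camera): "pixels" (480x640 bool, what is visible of it) and "location" ([row, column] in pixels, amid what is visible of it).
The state is a dict: "t": time; "qpos": joint angles; "dq": joint speeds; "tau": joint torques, N m; "position": TCP position; "orientation": TCP orientation; "contact_force": force on the tool from outside, world axes, zero at the start; "torque": the same for the moment, N m; "finger_gap": opening from 0.0 (shut) to 1.0 (fully open); "finger_force": force on a finger pad.
Only numpy, scipy, OpenCV 4.12 (cv2) and the standard library are available. Lean on these libraries where they do the work, as an engineer would, in place of code of your own. Each camera call takes 0.05 s, during which the arm holds its last target. There are 200 camera calls.

## Working session

There is one attempt and no reset: what is moved stays moved. The work goes in short steps, Python scripts to look and compute and a tool call to move; the robot and the scene stay as the last step left them, time stands still between calls to the robot, and variables do not carry over. Pictures are saved under pics/ and viewed, at most 14 in all, crops included, and the job is handed in when it is done.

Besides the shell and the picture viewer there is one more tool, called after "Request:" as name(argument=value, ...) on one line, values as JSON. step_arm: Moves the arm, as the interface text tells. Its arguments: {"type":"object","properties":{"targets":{"type":"array"}},"required":["targets"]}

```bash
ls; mkdir -p pics
python3 - <<'E'
from plant import *
import cv2
for n in("scene","top"):
    cv2.imwrite(f"pics/{n}0.png",capture(n)[:,:,::-1])
    c=get_calibration(n);print(n,c)
s=read_state();print(s,pinch_z)
E
```

```text
pics
scene {'mtx': array([[606.97696265,   0.        , 316.27861995],
       [  0.        , 606.97696265, 247.46554098],
       [  0.        ,   0.        ,   1.        ]]), 'D': array([0.00059061, 0.        , 0.        , 0.        , 0.        ]), 'R': array([[ 0.83258978, -0.55370336, -0.01438252],
       [-0.34475343, -0.49772409, -0.79587424],
       [ 0.43351971,  0.66759517, -0.60529112]]), 't': array([-378.35937039,  231.86103178, 1193.45571572])}
top {'mtx': array([[459.56332392,   0.        , 320.2632742 ],
       [  0.        , 459.56332392, 233.95546548],
       [  0.        ,   0.        ,   1.        ]]), 'D': array([0.03322334, 0.        , 0.        , 0.        , 0.        ]), 'R': array([[-0.01226887, -0.99990179, -0.00677411],
       [-0.9875338 ,  0.01317977, -0.15685432],
       [ 0.1569282 ,  0.00476524, -0.98759852]]), 't': array([  80.04271939,  477.18970658, 1126.07982525])}
{'t': 0.1, 'qpos': array([-77.84189955,  24.93123237,   1.42965916,  90.18366532,
        -0.66684051,  64.97246814,  -4.30218557]), 'dq': array([-0.12541246, -0.04483097,  0.05321901, -0.12037742, -0.00189259,
        0.07896478, -0.07954791]), 'tau': array([ 1.53119810e-03, -6.71748376e+01,  1.02702588e+00, -3.16903889e+01,
        1.55905128e-02,  7.24606012e-03,  1.64100720e-05]), 'position': array([193.40301474, 593.85395167, 230.61898758]), 'orientation': array([[-9.50842068e-01,  3.09676023e-01, -3.48747903e-04],
       [ 3.09676209e-01,  9.50841134e-01, -1.33528578e-03],
       [-8.19021374e-05, -1.37764482e-03, -9.99999048e-01]]), 'contact_force': array([ 0.37646109, -0.01675849,  1.29654886]), 'torque': array([-0.02387931,  0.04717041, -0.02238869]), 'finger_force': 0.0, 'finger_gap': 0.9993981139004035} 18.700000000000003
```

View pics/scene0.png

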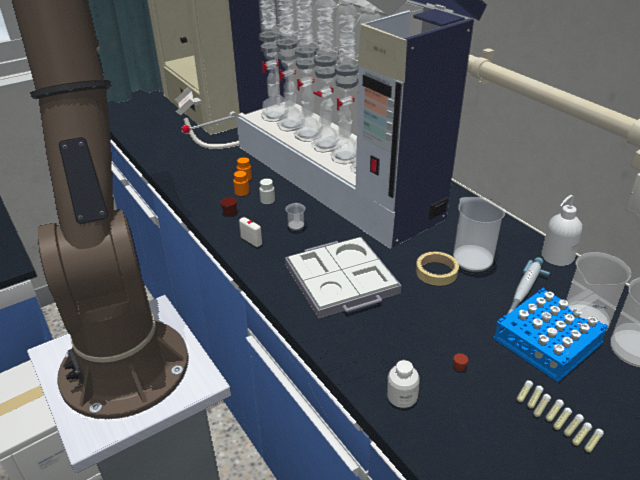

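View pics/top0.png

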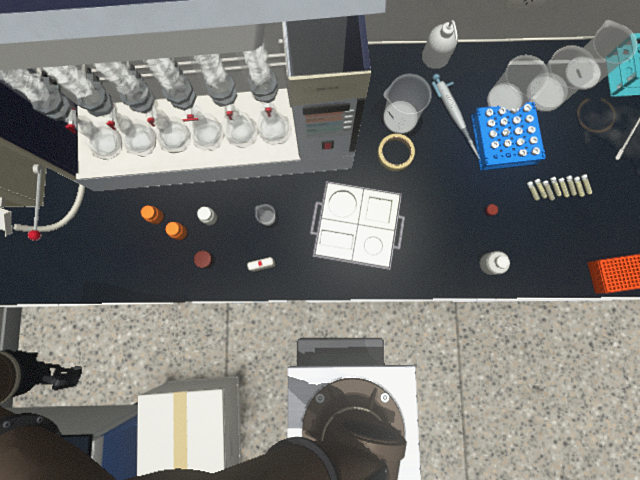

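Scene picture: jars at (403,385) large and (266,191) small, with orange ones at (242,175). Stoppers at (460,362) small and (229,207) large; beaker (295,217), timer (250,232), caddy (343,275). In the top picture the caddy holds the wide well upper left (342,205), square (380,209), slot (337,241) and small well (373,245).

```bash
cat > h.py <<'E'
import numpy as np,cv2
from plant import *
from scipy.optimize import minimize
C={n:get_calibration(n) for n in("scene","top")}
def proj(n,X):
    c=C[n];r,_=cv2.Rodrigues(c["R"])
    return cv2.projectPoints(np.asarray(X,float),r,c["t"],c["mtx"],c["D"])[0].reshape(-1,2)
def plane(n,uv,z):
    c=C[n];p=cv2.undistortPoints(np.array([[uv]],float),c["mtx"],c["D"])[0,0]
    d=c["R"].T@np.array([p[0],p[1],1]);o=-c["R"].T@c["t"];return o+d*(z-o[2])/d[2]
def cyl(*rz):
    a=np.linspace(0,2*np.pi,40,endpoint=False)
    return np.vstack([np.c_[r*np.cos(a),r*np.sin(a),0*a+z] for r,z in rz])
def box(x,y,z0,z1): return np.array([[i*x/2,j*y/2,k] for i in(-1,1) for j in(-1,1) for k in(z0,z1)])
a=np.linspace(0,2*np.pi,40,endpoint=False)
M={"salt_jar":cyl((28,0),(28,60),(19,66),(19,85)),"slim_jar":cyl((20,0),(20,60)),
"small_stopper":cyl((11,0),(14,24)),"large_stopper":cyl((18,0),(22,34)),
"timer":box(20,64,0,58),"small_beaker":np.vstack([cyl((20,0),(20,46))+[0,-3,0],np.c_[25*np.cos(a),27.5*np.sin(a),0*a+58]])}
def mv(P,p):
    c,s=np.cos(p[2]),np.sin(p[2]);return P@np.array([[c,s,0],[-s,c,0],[0,0,1]])+[p[0],p[1],0]
S=4
def cost(P,p,masks):
    t=0
    for n,(m,o) in masks.items():
        q=cv2.convexHull(((proj(n,mv(P,p))-o)*S).round().astype(np.int32))
        b=np.zeros(m.shape,np.uint8);cv2.fillConvexPoly(b,q,1)
        t+=1-(b&m).sum()/max(1,(b|m).sum())
    return t
def fit(P,masks,yaws=(0,),z=0):
    mm={}
    for n,m in masks.items():
        r,c=np.nonzero(m);o=np.array([c.min()-15,r.min()-15]);M_=np.zeros((480+60,640+60),np.uint8)
        w=np.zeros((r.max()-r.min()+31,c.max()-c.min()+31),np.uint8);w[r-o[1],c-o[0]]=1
        mm[n]=(cv2.resize(w,None,fx=S,fy=S,interpolation=cv2.INTER_NEAREST),o-0.5+0.5/S)
    n="top" if "top" in masks else "scene"
    r,c=np.nonzero(masks[n]);x=plane(n,(c.mean(),r.mean()),z)[:2];best=None
    for y in yaws:
        s=np.array([[0,0,0],[12,0,0],[0,12,0],[0,0,.25]])+[*x,y]
        if len(yaws)==1: s=None
        if s is None:
            f=minimize(lambda q:cost(P,(q[0],q[1],0),mm),x,method="Nelder-Mead",options=dict(initial_simplex=[x,x+[12,0],x+[0,12]],xatol=.1,fatol=1e-4));f.x=np.r_[f.x,0]
        else: f=minimize(lambda q:cost(P,q,mm),s[0],method="Nelder-Mead",options=dict(initial_simplex=s,xatol=.02,fatol=1e-4))
        if best is None or f.fun<best.fun:best=f
    return best.x,best.fun/len(masks)
E
python3 - <<'E'
from h import *
import pickle
capture("scene");capture("top");D={}
for l in list(M)+["jar_block","beaker_block","timer_block","stopper_block"]:
    for n in C:
        D[l,n]=trace(l,n)
        print(l,n,[(round(d["confidence"],2),np.round(d["location"]).tolist(),int(d["pixels"].sum()),np.round(plane(n,d["location"][::-1],20)[:2]).tolist()) for d in D[l,n]])
pickle.dump(D,open("D.pkl","wb"))
E
```

```text
salt_jar scene [(0.75, [386.0, 403.0], 1227, [406.0, -360.0]), (0.45, [289.0, 332.0], 1338, [454.0, -63.0])]
salt_jar top [(0.6, [264.0, 493.0], 527, [398.0, -362.0])]
slim_jar scene [(0.71, [183.0, 240.0], 316, [498.0, 451.0]), (0.65, [164.0, 247.0], 136, [567.0, 538.0]), (0.52, [189.0, 267.0], 312, [545.0, 380.0])]
slim_jar top [(0.68, [227.0, 176.0], 289, [504.0, 446.0]), (0.54, [214.0, 152.0], 305, [540.0, 509.0]), (0.5, [215.0, 207.0], 265, [534.0, 368.0])]
small_stopper scene [(0.76, [362.0, 457.0], 164, [529.0, -374.0]), (0.57, [274.0, 372.0], 1212, [557.0, -74.0])]
small_stopper top [(0.41, [208.0, 491.0], 109, [542.0, -367.0]), (0.21, [246.0, 374.0], 1308, [449.0, -62.0])]
large_stopper scene [(0.81, [207.0, 230.0], 238, [419.0, 360.0])]
large_stopper top [(0.65, [261.0, 204.0], 312, [416.0, 372.0])]
timer scene []
timer top [(0.77, [263.0, 260.0], 231, [408.0, 229.0]), (0.47, [261.0, 204.0], 273, [415.0, 370.0])]
small_beaker scene [(0.91, [218.0, 296.0], 427, [534.0, 216.0])]
small_beaker top [(0.83, [213.0, 267.0], 293, [537.0, 211.0])]
jar_block scene [(0.92, [248.0, 353.0], 1000, [580.0, 28.0])]
jar_block top [(0.83, [202.0, 343.0], 1335, [563.0, 14.0])]
beaker_block scene [(0.86, [276.0, 368.0], 1181, [547.0, -74.0])]
beaker_block top [(0.94, [208.0, 380.0], 1235, [547.0, -82.0])]
timer_block scene [(0.93, [267.0, 312.0], 1111, [460.0, 24.0]), (0.37, [251.0, 354.0], 1023, [574.0, 18.0])]
timer_block top [(0.96, [238.0, 337.0], 1367, [469.0, 30.0])]
stopper_block scene [(0.59, [287.0, 329.0], 1327, [452.0, -54.0])]
stopper_block top [(0.64, [246.0, 376.0], 1363, [448.0, -67.0])]
```

```bash
cat > m.py <<'E'
from h import *
import pickle
D=pickle.load(open("D.pkl","rb"))
im=capture("scene")
d=trace("timer","scene");print([(x["confidence"],x["location"],x["pixels"].sum()) for x in d])
D["timer","scene"]=d
Y=np.arange(4)*np.pi/4
for l,ys in [("salt_jar",(0,)),("small_stopper",(0,)),("timer",Y),("small_beaker",np.arange(8)*np.pi/4)]:
    for ns in (("scene",),("top",),("scene","top")):
        if all(D[l,n] for n in ns):
            p,f=fit(M[l],{n:D[l,n][0]["pixels"] for n in ns},ys);print(l,ns,p[:2].round(1),np.degrees(p[2]).round(1),round(f,3))
    print(' masks h/w', [(n,np.ptp(np.nonzero(D[l,n][0]["pixels"]),axis=1)) for n in C if D[l,n]])
for ns in (("scene",),("top",),("scene","top")):
    m={n:np.any([D[b+"_block",n][0]["pixels"] for b in("jar","beaker","timer","stopper")],0) for n in ns}
    p,f=fit(box(187,187,27.9,28),m,(-.4,0,.4),28);print("caddy",ns,p[:2].round(1),np.degrees(p[2]).round(1),round(f,3))
a=np.vstack([cv2.resize(im[330:420,370:490],(800,600))])
cv2.imwrite("pics/c1.png",a[:,:,::-1])
cv2.imwrite("pics/c2.png",cv2.resize(im[160:320,210:410],(800,600))[:,:,::-1])
E
python3 m.py
```

```text
[(0.74, [227.6, 251.4], np.int64(462))]
salt_jar ('scene',) [ 402.6 -364.2] 0.0 0.126
salt_jar ('top',) [ 398.6 -358.4] 0.0 0.142
salt_jar ('scene', 'top') [ 401.2 -363.8] 0.0 0.161
 masks h/w [('scene', array([47, 31])), ('top', array([22, 29]))]
small_stopper ('scene',) [ 541.3 -370.7] 0.0 0.261
small_stopper ('top',) [ 539.8 -367.4] 0.0 0.086
small_stopper ('scene', 'top') [ 540.4 -368.5] 0.0 0.215
 masks h/w [('scene', array([15, 12])), ('top', array([10, 12]))]
timer ('scene',) [404.7 217.4] 5.1 0.125
timer ('top',) [405.3 222.8] 7.6 0.211
timer ('scene', 'top') [405.5 221.5] 5.8 0.171
 masks h/w [('scene', array([28, 21])), ('top', array([11, 25]))]
small_beaker ('scene',) [528.5 206.4] 152.5 0.109
small_beaker ('top',) [530.1 211.7] 119.9 0.16
small_beaker ('scene', 'top') [529.4 209.4] 126.2 0.154
 masks h/w [('scene', array([27, 18])), ('top', array([19, 18]))]
caddy ('scene',) [500.6 -30.3] -10.7 0.047
caddy ('top',) [504. -21.] -10.5 0.044
caddy ('scene', 'top') [503.4 -24. ] -11.1 0.074
```

View pics/c1.png

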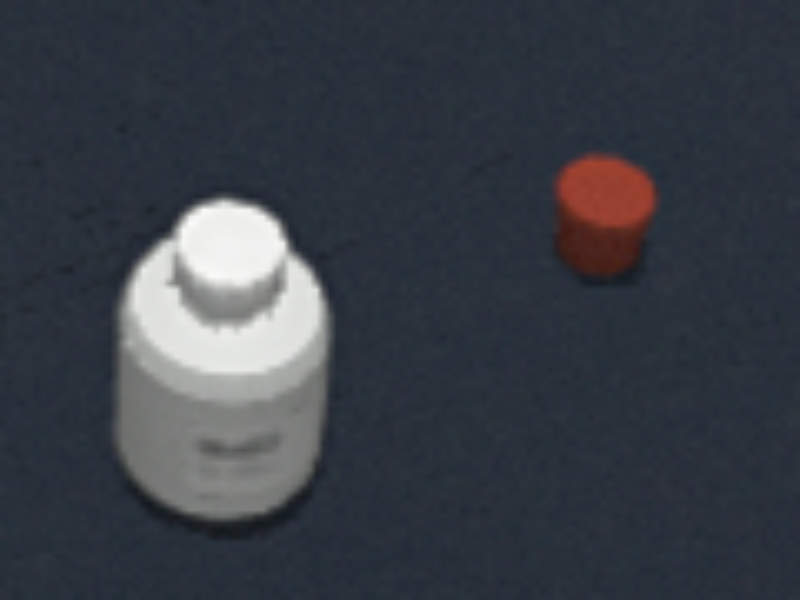

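View pics/c2.png

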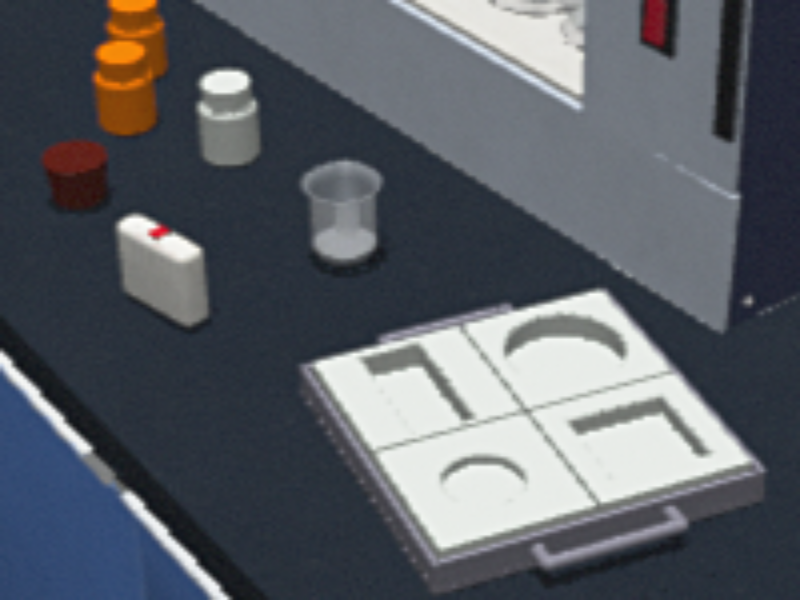

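Crop 1 shows the large white jar (403,385) and the small red stopper (460,362), the kit pieces. Crop 2 shows the white slim jar (266,191) and the dark, wider stopper (229,207), which stay. It also shows the timer, the beaker and four wells. The network masks are coarse, so I'll refine them with colour thresholds.

```bash
cat > m2.py <<'E'
from h import *
I={n:capture(n) for n in C}
def seg(n,c,w,red=False):
    im=I[n].astype(int);g=im[...,0]-im[...,2] if red else im.sum(2)/3
    x,y=c;sub=g[y-w:y+w,x-w:x+w].clip(0,255).astype(np.uint8)
    _,b=cv2.threshold(sub,0,1,cv2.THRESH_OTSU)
    k,l,s,_=cv2.connectedComponentsWithStats(b);i=1+np.argmax(s[1:,4])
    m=np.zeros((480,640),bool);m[y-w:y+w,x-w:x+w]=l==i;return m
Y=np.arange(4)*np.pi/4
if __name__=="__main__":
  for l,ys,cs in [("salt_jar",(0,),dict(scene=(403,385),top=(495,263))),("small_stopper",(0,),dict(scene=(460,362),top=(492,210))),
   ("timer",Y,dict(scene=(250,232),top=(260,264))),("caddy",(-.2,),dict(scene=(343,272),top=(359,224)))]:
    for ns in (("scene",),("top",),("scene","top")):
        m={n:seg(n,cs[n],{"caddy":54}.get(l,27),"stopper" in l) for n in ns}
        if l=="caddy":
            m={n:cv2.morphologyEx(v.astype(np.uint8),cv2.MORPH_CLOSE,np.ones((5,5)))>0 for n,v in m.items()}
            for n in m: cv2.imwrite(f"pics/m_{n}.png",m[n]*255)
            p,f=fit(box(187,187,27.9,28),m,(-.2,-.1),28)
        else: p,f=fit(M[l],m,ys)
        print(l,ns,p[:2].round(1),np.degrees(p[2]).round(1),round(f,3),[int(v.sum()) for v in m.values()])
  a=np.hstack([cv2.resize(I["top"][190:240,240:290],(400,400)),cv2.resize(I["scene"][195:240,272:317],(400,400))])
  cv2.imwrite("pics/bk.png",a[:,:,::-1])
E
python3 m2.py
```

```text
salt_jar ('scene',) [ 403.2 -362.8] 0.0 0.171 [1157]
salt_jar ('top',) [ 399.5 -360.7] 0.0 0.348 [402]
salt_jar ('scene', 'top') [ 401.8 -363.7] 0.0 0.261 [1157, 402]
small_stopper ('scene',) [ 539.4 -372.2] 0.0 0.131 [195]
small_stopper ('top',) [ 540.4 -369.5] 0.0 0.182 [99]
small_stopper ('scene', 'top') [ 540.2 -371. ] 0.0 0.17 [195, 99]
timer ('scene',) [405.  219.4] 5.0 0.128 [459]
timer ('top',) [406.2 227.1] 5.7 0.31 [203]
timer ('scene', 'top') [406.5 223.6] 6.4 0.231 [459, 203]
caddy ('scene',) [505.4 -26.8] -10.6 0.042 [4448]
caddy ('top',) [505.1 -21.3] -10.9 0.034 [5472]
caddy ('scene', 'top') [504.9 -22.5] -10.5 0.053 [4448, 5472][ WARN:0@2.033] global loadsave.cpp:1063 imwrite_ Unsupported depth image for selected encoder is fallbacked to CV_8U.
```

View pics/bk.png

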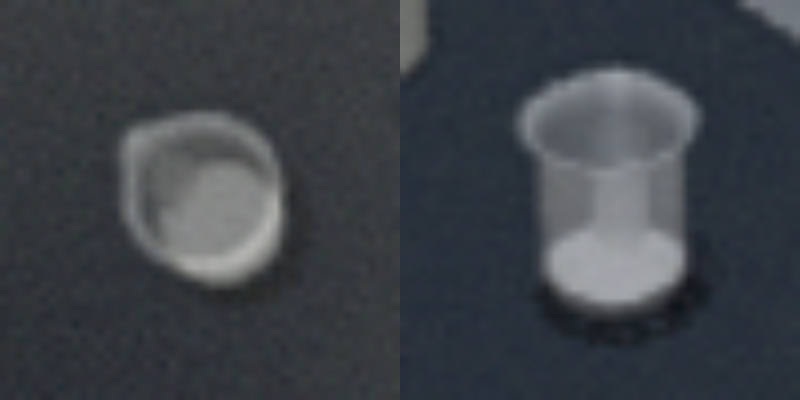

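The spout points up-left in the top picture (about 54° in world). So the beaker's x axis lies near -36°, and I'll grip across that.

```bash
cat > g.py <<'E'
# usage: python3 g.py x y z yaw [x y z yaw ...]  -> rows relative to the pose now
import sys,numpy as np
from plant import *
s=read_state();R=s["orientation"];p=s["position"]
y0=np.degrees(np.arctan2(R[1,1],R[0,1]))
print("t",round(s["t"],2),"p",p.round(1),"yaw",round(y0,1),"q",s["qpos"].round(0),"F",s["contact_force"].round(1),"gap",round(s["finger_gap"]*85.4,1),s["finger_force"],"tilt",R[:2,2].round(3))
a=np.array(sys.argv[1:],float).reshape(-1,4)
for r in a:
    d=(r[3]-y0+90)%180-90
    print(r,"->",(R.T@(r[:3]-p)).round(0),"rz",-d.round(0))
E
python3 - <<'E'
from h import *
print("box corner",plane("scene",(395,243),0),"rim top",plane("top",(265.4,214),58),"rim scene",plane("scene",(295.6,208.4),58),"foot scene",plane("scene",(295.9,224.8),2))
E
python3 g.py 450 150 260 50 402 -362 150 20
```

```text
box corner [ 6.93193812e+02  7.85519322e+00 -1.13686838e-13] rim top [527.46611684 210.72167561  58.        ] rim scene [528.70322425 203.91495353  58.        ] foot scene [532.03539544 211.46880902   2.        ]
t 1.4 p [193.5 594.3 231.3] yaw 72.0 q [-78.  25.   1.  90.  -1.  65.  -4.] F [-0.5 -0.  -0.7] gap 85.4 0.0 tilt [0. 0.]
[450. 150. 260.  50.] -> [-381. -343.  -29.] rz 22.0
[ 402. -362.  150.   20.] -> [-494. -845.   81.] rz 52.0
```

Request:
step_arm(targets=[[[-381,-343,-29,0,0,22,85],[-381,-343,-29,0,0,22,85],[-381,-343,-29,0,0,22,85],[-381,-343,-29,0,0,22,85],[-381,-343,-29,0,0,22,85],[-381,-343,-29,0,0,22,85],[-381,-343,-29,0,0,22,85],[-381,-343,-29,0,0,22,85],[-381,-343,-29,0,0,22,85],[-494,-845,81,0,0,52,85],[-494,-845,81,0,0,52,85],[-494,-845,81,0,0,52,85],[-494,-845,81,0,0,52,85],[-494,-845,81,0,0,52,85],[-494,-845,81,0,0,52,85],[-494,-845,81,0,0,52,85],[-494,-845,81,0,0,52,85],[-494,-845,81,0,0,52,85],[-494,-845,81,0,0,52,85],[-494,-845,81,0,0,52,85]]])

```text
t: 3.9
position: [402.2, -360.7, 150.1]
orientation: [[-0.343, 0.939, -0.0], [0.939, 0.343, 0.001], [0.001, 0.0, -1.0]]
contact_force: [0.4, 0.0, -0.6]
finger_gap: 0.997
finger_force: 0.0
```

```bash
python3 g.py 402 -362 105 20 402 -362 24 20
python3 - <<'E'
from h import *
a,b=capture("scene"),capture("top")
o=np.hstack([cv2.resize(a[300:430,330:490],(400,325)),cv2.resize(b[190:320,420:580],(400,325))])
cv2.imwrite("pics/j1.png",o[:,:,::-1])
E
```

```text
t 3.9 p [ 402.2 -360.7  150.1] yaw 20.0 q [  9.  25.  38. 110. -19.  52.  76.] F [ 0.4  0.  -0.6] gap 85.1 0.0 tilt [-0.     0.001]
[ 402. -362.  105.   20.] -> [-1. -1. 45.] rz 0.0
[ 402. -362.   24.   20.] -> [ -1.  -1. 126.] rz 0.0
```

View pics/j1.png

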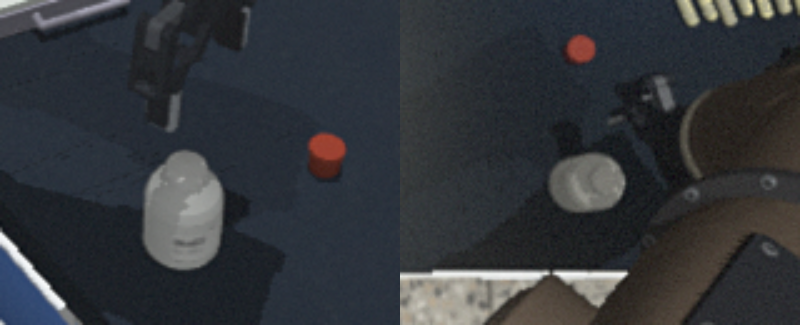

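Both views show the jar (scene crop 185,210) below and slightly in front of the open fingers, whose tips are at scene crop (170,125) and (245,45). I'll compare with the projected fingertips.

Run:
```python
from h import *
p=np.array([402.2,-360.7,163]);u=np.array([.94,.34,0])*48
for n,o,s in(("scene",(330,300),0),("top",(420,190),400)):
    print(n,((proj(n,[p-u,p+u,p-[0,0,120],[402,-362,85]])-o)*2.5+[s,0]).round(0).tolist())
```

```text
scene [[156.0, 122.0], [227.0, 40.0], [180.0, 197.0], [185.0, 159.0]]
top [[663.0, 217.0], [618.0, 116.0], [590.0, 179.0], [608.0, 175.0]]
```

Request:
step_arm(targets=[[[-1,-1,40,0,0,0,85],[-1,-1,60,0,0,0,85],[-1,-1,80,0,0,0,85],[-1,-1,100,0,0,0,85],[-1,-1,115,0,0,0,85],[-1,-1,126,0,0,0,85],[-1,-1,126,0,0,0,85],[-1,-1,126,0,0,0,50],[-1,-1,126,0,0,0,50],[-1,-1,126,0,0,0,50],[-1,-1,126,0,0,0,50],[-1,-1,126,0,0,0,50],[-1,-1,126,0,0,0,50]]])

```text
t: 5.62
position: [401.5, -363.8, 25.3]
orientation: [[-0.341, 0.94, 0.002], [0.94, 0.341, -0.0], [-0.001, 0.001, -1.0]]
contact_force: [-1.0, 1.9, 7.3]
finger_gap: 0.629
finger_force: 61.5
```

```bash
python3 g.py 402 -362 110 20 560 14 130 60 560 14 35 60
```

```text
t 5.62 p [ 401.5 -363.8   25.3] yaw 20.0 q [ 16.  35.  30. 115. -28.  37.  84.] F [-1.   1.9  7.3] gap 53.7 61.53979701397475 tilt [ 0.002 -0.   ]
[ 402. -362.  110.   20.] -> [  1.   1. -85.] rz -0.0
[560.  14. 130.  60.] -> [ 301.  278. -105.] rz -40.0
[560.  14.  35.  60.] -> [301. 278. -10.] rz -40.0
```

Request:
step_arm(targets=[[[0,0,-20,0,0,0,50],[0,0,-60,0,0,0,50],[0,0,-105,0,0,0,50],[40,40,-105,0,0,-8,50],[80,75,-105,0,0,-16,50],[120,110,-105,0,0,-24,50],[160,150,-105,0,0,-32,50],[200,190,-105,0,0,-40,50],[240,225,-105,0,0,-40,50],[275,255,-105,0,0,-40,50],[295,272,-105,0,0,-40,50],[301,278,-105,0,0,-40,50],[301,278,-105,0,0,-40,50],[301,278,-105,0,0,-40,50]]])

```text
t: 7.38
position: [559.1, 12.5, 129.4]
orientation: [[-0.864, 0.503, -0.0], [0.503, 0.864, -0.001], [-0.0, -0.001, -1.0]]
contact_force: [-0.4, 0.0, -2.4]
finger_gap: 0.626
finger_force: 64.0
```

```bash
python3 g.py 560 14 65 60 560 14 36 60
python3 - <<'E'
from h import *
a,b=capture("scene"),capture("top")
o=np.hstack([cv2.resize(a[170:330,270:420],(375,400)),cv2.resize(b[130:290,280:430],(375,400))])
cv2.imwrite("pics/j2.png",o[:,:,::-1])
p=read_state()["position"];p=p-[0,0,25]
for n,o,s in(("scene",(270,170),0),("top",(280,130),375)):
    print(n,((proj(n,[p,[560,14,28]])-o)*2.5+[s,0]).round(0).tolist())
E
```

```text
t 7.38 p [559.1  12.5 129.4] yaw 59.8 q [-24.  26.  24. 108. -14.  49.  67.] F [-0.4  0.  -2.4] gap 53.5 63.99191200383939 tilt [-0.    -0.001]
[560.  14.  65.  60.] -> [-0.  2. 64.] rz -0.0
[560.  14.  36.  60.] -> [-0.  2. 93.] rz -0.0
scene [[202.0, 138.0], [200.0, 204.0]]
top [[537.0, 165.0], [533.0, 182.0]]
```

View pics/j2.png

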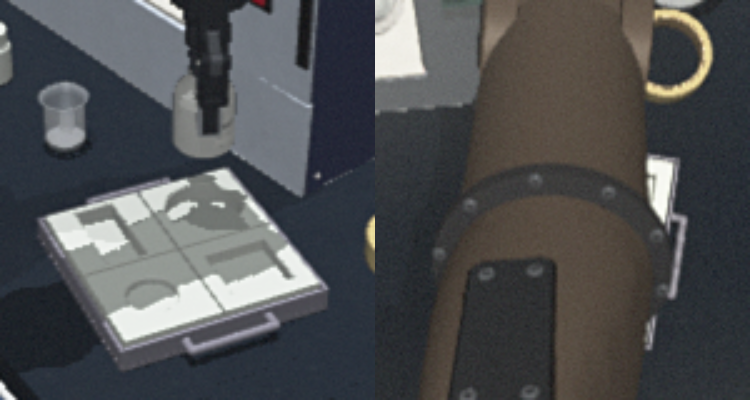

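The jar hangs right over the wide well: its bottom is at scene crop (203,140) and the well centre at (205,204), as predicted. Lowering.

Request:
step_arm(targets=[[[0,0,30,0,0,0,50],[0,0,55,0,0,0,50],[0,0,72,0,0,0,50],[0,0,80,0,0,0,50],[0,0,86,0,0,0,50],[0,0,90,0,0,0,50],[0,0,92,0,0,0,50],[0,0,92,0,0,0,50]]])

```text
t: 8.48
position: [559.6, 14.4, 37.5]
orientation: [[-0.866, 0.501, 0.0], [0.501, 0.866, 0.0], [-0.0, 0.0, -1.0]]
contact_force: [-0.0, 0.8, -2.1]
finger_gap: 0.631
finger_force: 64.0
```

Request:
step_arm(targets=[[[0,0,1,0,0,0,50],[0,0,2,0,0,0,50],[0,0,2,0,0,0,50],[0,0,2,0,0,0,62],[0,0,2,0,0,0,72],[0,0,2,0,0,0,85],[0,0,2,0,0,0,85],[0,0,0,0,0,0,85],[0,0,-20,0,0,0,85],[0,0,-50,0,0,0,85],[0,0,-90,0,0,0,85],[0,0,-130,0,0,0,85],[0,0,-130,0,0,0,85]]])

```text
t: 10.1
position: [561.5, 14.3, 170.4]
orientation: [[-0.866, 0.501, 0.006], [0.501, 0.866, 0.001], [-0.004, 0.004, -1.0]]
contact_force: [-0.8, -0.2, 0.1]
finger_gap: 0.994
finger_force: 0.0
```

```bash
python3 g.py 528 160 160 -36 528 207 105 -36 528 207 40 -36
```

```text
t 10.1 p [561.5  14.3 170.4] yaw 60.0 q [-26.  23.  26. 105. -12.  54.  65.] F [-0.8 -0.2  0.1] gap 84.8 0.0 tilt [0.006 0.001]
[528. 160. 160. -36.] -> [102. 109.  10.] rz -84.0
[528. 207. 105. -36.] -> [126. 150.  65.] rz -84.0
[528. 207.  40. -36.] -> [126. 150. 130.] rz -84.0
```

Request:
step_arm(targets=[[[30,40,10,0,0,10,85],[60,80,10,0,0,20,85],[90,115,10,0,0,30,85],[126,150,10,0,0,40,85],[126,150,20,0,0,50,85],[126,150,20,0,0,60,85],[126,150,20,0,0,70,85],[126,150,20,0,0,80,85],[126,150,20,0,0,90,85],[126,150,20,0,0,96,85],[126,150,20,0,0,96,85],[126,150,20,0,0,96,85],[126,150,20,0,0,96,85]]])

```text
t: 11.72
position: [525.5, 207.2, 147.2]
orientation: [[0.587, 0.809, -0.0], [0.809, -0.587, 0.0], [0.0, -0.0, -1.0]]
contact_force: [-0.1, 0.7, 0.2]
finger_gap: 0.996
finger_force: 0.0
```

```bash
python3 g.py  528 207 105 -36 528 207 41 -36
python3 - <<'E'
from h import *
a,b=capture("scene"),capture("top")
o=np.hstack([cv2.resize(a[150:310,250:400],(375,400)),cv2.resize(b[150:310,220:370],(375,400))])
cv2.imwrite("pics/b1.png",o[:,:,::-1])
p=read_state()["position"]+[0,0,13];u=np.array([.81,-.59,0])*48
for n,o,s in(("scene",(250,150),0),("top",(220,150),375)):
    print(n,((proj(n,[p-u,p+u,[528,207,58]])-o)*2.5+[s,0]).round(0).tolist())
E
```

```text
t 11.72 p [525.5 207.2 147.2] yaw -36.0 q [-61.  31.  49. 107. -28.  55. -35.] F [-0.1  0.7  0.2] gap 85.0 0.0 tilt [-0.  0.]
[528. 207. 105. -36.] -> [ 1.  2. 42.] rz 0.0
[528. 207.  41. -36.] -> [  1.   2. 106.] rz 0.0
scene [[56.0, 56.0], [155.0, 57.0], [112.0, 145.0]]
top [[447.0, 182.0], [509.0, 98.0], [492.0, 159.0]]
```

View pics/b1.png

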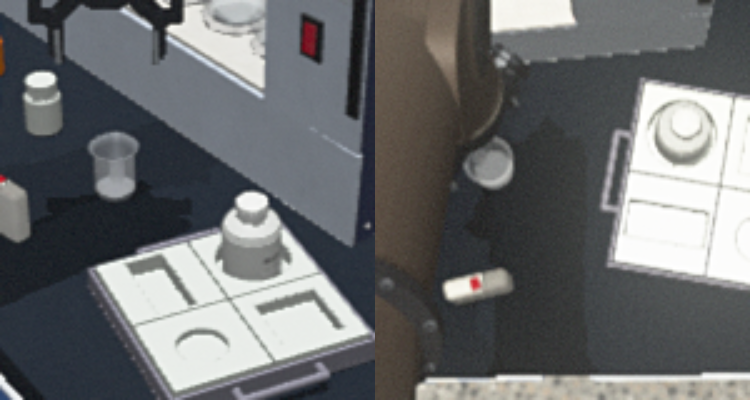

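The jar stands in its well (scene crop 250,235). The beaker rim at (114,146) agrees with the prediction, and the fingers straddle it. Descending to the rim.

Request:
step_arm(targets=[[[1,2,40,0,0,0,85],[1,2,65,0,0,0,85],[1,2,85,0,0,0,85],[1,2,100,0,0,0,85],[1,2,111,0,0,0,85],[1,2,111,0,0,0,85],[1,2,111,0,0,0,65],[1,2,111,0,0,0,42],[1,2,111,0,0,0,42],[1,2,111,0,0,0,42],[1,2,111,0,0,0,42],[1,2,111,0,0,0,42]]])

```text
t: 13.32
position: [528.5, 207.4, 37.5]
orientation: [[0.588, 0.809, 0.002], [0.809, -0.588, 0.001], [0.002, 0.0, -1.0]]
contact_force: [-1.4, 0.8, 9.1]
finger_gap: 0.523
finger_force: 59.7
```

```bash
python3 g.py 528 207 170 -36 535 60 170 -36 543 -80 170 -36 543 -80 52 -36
```

```text
t 13.32 p [528.5 207.4  37.5] yaw -36.0 q [-55.  39.  41. 112. -37.  43. -28.] F [-1.4  0.8  9.1] gap 44.7 59.70930312993005 tilt [0.002 0.001]
[528. 207. 170. -36.] -> [  -0.   -0. -133.] rz -0.0
[535.  60. 170. -36.] -> [-115.   92. -133.] rz -0.0
[543. -80. 170. -36.] -> [-224.  181. -133.] rz -0.0
[543. -80.  52. -36.] -> [-224.  181.  -15.] rz -0.0
```

Request:
step_arm(targets=[[[0,0,-10,0,0,0,42],[0,0,-30,0,0,0,42],[0,0,-65,0,0,0,42],[0,0,-100,0,0,0,42],[0,0,-133,0,0,0,42],[-20,16,-133,0,0,0,42],[-48,39,-133,0,0,0,42],[-80,65,-133,0,0,0,42],[-112,91,-133,0,0,0,42],[-144,116,-133,0,0,0,42],[-176,142,-133,0,0,0,42],[-204,165,-133,0,0,0,42],[-220,177,-133,0,0,0,42],[-224,181,-133,0,0,0,42],[-224,181,-133,0,0,0,42],[-224,181,-133,0,0,0,42]]])

```text
t: 15.32
position: [542.4, -79.3, 169.4]
orientation: [[0.587, 0.81, -0.0], [0.81, -0.587, 0.001], [0.0, -0.0, -1.0]]
contact_force: [0.5, -0.2, -0.2]
finger_gap: 0.527
finger_force: 61.2
```

```bash
python3 g.py 543 -80 110 -36 543 -80 52 -36
python3 - <<'E'
from h import *
a=capture("scene")
cv2.imwrite("pics/b2.png",cv2.resize(a[170:330,270:420],(562,600))[:,:,::-1])
p=read_state()["position"]
print(((proj("scene",[p-[0,0,37],[543,-80,14]])-(270,170))*3.75).round(0).tolist())
E
```

```text
t 15.32 p [542.4 -79.3 169.4] yaw -35.9 q [-33.  27.  50. 108. -25.  56.  -7.] F [ 0.5 -0.2 -0.2] gap 45.0 61.19772438425571 tilt [-0.     0.001]
[543. -80. 110. -36.] -> [-0.  1. 59.] rz 0.0
[543. -80.  52. -36.] -> [ -0.   1. 117.] rz 0.0
[[376.0, 254.0], [370.0, 413.0]]
```

View pics/b2.png

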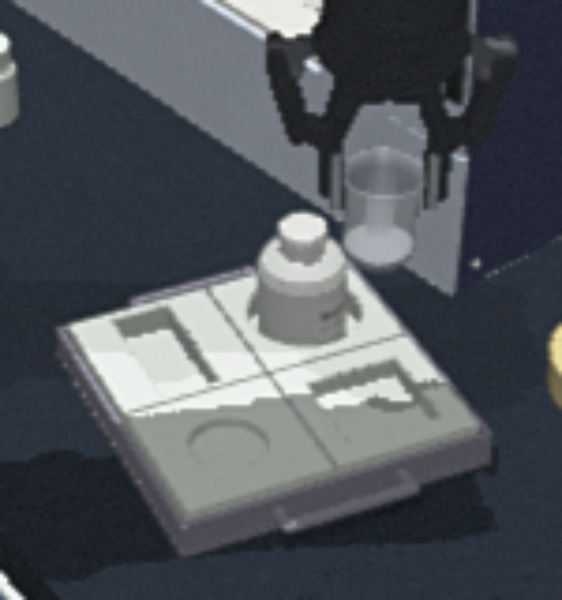

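The beaker hangs upright over the square pocket (bottom at (380,248), pocket centre about (372,408)). Lowering.

Request:
step_arm(targets=[[[0,1,35,0,0,0,42],[0,1,65,0,0,0,42],[0,1,90,0,0,0,42],[0,1,105,0,0,0,42],[0,1,112,0,0,0,42],[0,1,116,0,0,0,42],[0,1,117,0,0,0,42],[0,1,118,0,0,0,42],[0,1,118,0,0,0,42]]])

```text
t: 16.5
position: [543.5, -81.4, 51.7]
orientation: [[0.588, 0.809, 0.001], [0.809, -0.588, 0.0], [0.0, 0.001, -1.0]]
contact_force: [0.4, -0.1, 0.9]
finger_gap: 0.523
finger_force: 61.2
```

Release slowly, rise, then move to the timer.

Request:
step_arm(targets=[[[0,0,0,0,0,0,48],[0,0,0,0,0,0,54],[0,0,0,0,0,0,62],[0,0,0,0,0,0,70],[0,0,0,0,0,0,70],[0,0,-10,0,0,0,70],[0,0,-40,0,0,0,70],[0,0,-80,0,0,0,70],[0,0,-120,0,0,0,70],[0,0,-120,0,0,0,70]]])

```text
t: 17.75
position: [544.9, -82.0, 174.6]
orientation: [[0.589, 0.808, 0.006], [0.808, -0.589, 0.0], [0.003, 0.004, -1.0]]
contact_force: [0.4, 0.3, 1.2]
finger_gap: 0.82
finger_force: 0.0
```

```bash
python3 g.py 450 100 170 6 405 223 150 6
```

```text
t 17.75 p [544.9 -82.  174.6] yaw -36.1 q [-33.  27.  51. 108. -25.  57.  -7.] F [0.4 0.3 1.2] gap 70.0 0.0 tilt [0.006 0.   ]
[450. 100. 170.   6.] -> [  91. -184.    4.] rz -42.0
[405. 223. 150.   6.] -> [ 164. -293.   24.] rz -42.0
```

Request:
step_arm(targets=[[[30,-60,4,0,0,-10,75],[60,-120,4,0,0,-20,75],[91,-184,4,0,0,-30,75],[164,-293,24,0,0,-42,75],[164,-293,24,0,0,-42,75],[164,-293,24,0,0,-42,75],[164,-293,24,0,0,-42,75],[164,-293,24,0,0,-42,75],[164,-293,24,0,0,-42,75],[164,-293,24,0,0,-42,75]]])

```text
t: 19.0
position: [403.1, 222.8, 147.4]
orientation: [[-0.102, 0.995, 0.0], [0.995, 0.102, 0.0], [0.0, 0.0, -1.0]]
contact_force: [-0.6, 0.5, 0.1]
finger_gap: 0.878
finger_force: 0.0
```

```bash
python3 g.py 405 223 95 6 405 223 22 6
python3 - <<'E'
from h import *
a,b=capture("scene"),capture("top")
o=np.hstack([cv2.resize(a[150:310,220:380],(400,400)),cv2.resize(b[150:310,220:380],(400,400))])
cv2.imwrite("pics/t1.png",o[:,:,::-1])
for n,o,s in(("scene",(220,150),0),("top",(220,150),400)):
    print(n,((proj(n,mv(box(20,64,57,58),(405,223,np.radians(6)))[1::2])-o)*2.5+[s,0]).round(0).tolist())
E
```

```text
t 19.0 p [403.1 222.8 147.4] yaw 5.9 q [-67.  18.  39. 121. -15.  47. -12.] F [-0.6  0.5  0.1] gap 74.9 0.0 tilt [0. 0.]
[405. 223.  95.   6.] -> [-0.  2. 52.] rz -0.0
[405. 223.  22.   6.] -> [ -0.   2. 125.] rz -0.0Traceback (most recent call last):
  File "<stdin>", line 6, in <module>
  File "h.py", line 7, in proj
    return cv2.projectPoints(np.asarray(X,float),r,c["t"],c["mtx"],c["D"])[0].reshape(-1,2)
           ~~~~~~~~~~~~~~~~~^^^^^^^^^^^^^^^^^^^^^^^^^^^^^^^^^^^^^^^^^^^^^^
cv2.error: OpenCV(4.12.0) /io/opencv/modules/calib3d/src/calibration_base.cpp:1490: error: (-215:Assertion failed) npoints >= 0 && (depth == CV_32F || depth == CV_64F) in function 'projectPoints'
```

View pics/t1.png

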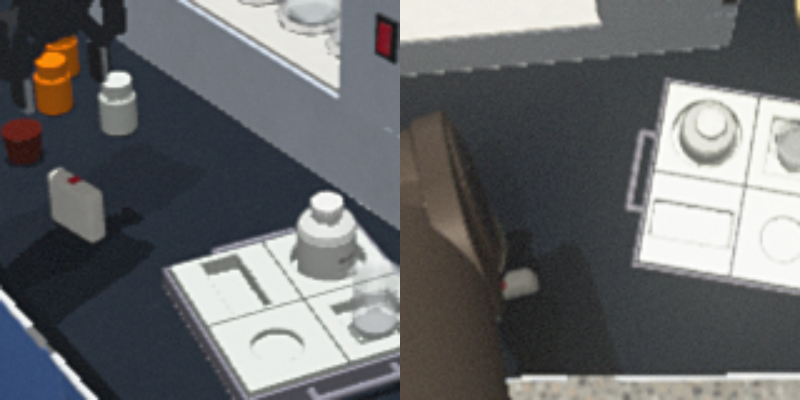

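The beaker stands in its pocket (scene crop 375,305). The timer is unmoved at (76,205), and the open fingers hang beyond it. Descending.

Request:
step_arm(targets=[[[0,2,40,0,0,0,75],[0,2,65,0,0,0,75],[0,2,90,0,0,0,75],[0,2,110,0,0,0,75],[0,2,122,0,0,0,75],[0,2,123,0,0,0,75],[0,2,123,0,0,0,50],[0,2,123,0,0,0,30],[0,2,123,0,0,0,15],[0,2,123,0,0,0,15],[0,2,123,0,0,0,15],[0,2,123,0,0,0,15],[0,2,123,0,0,0,15]]])

```text
t: 20.72
position: [405.0, 224.3, 24.9]
orientation: [[-0.104, 0.995, 0.001], [0.995, 0.104, 0.001], [0.001, 0.001, -1.0]]
contact_force: [-1.0, 0.1, 6.2]
finger_gap: 0.23
finger_force: 58.7
```

```bash
python3 g.py 405 223 160 6 467 32 160 -10.7 467 32 34 -10.7
```

```text
t 20.73 p [405.  224.3  24.9] yaw 6.0 q [-57.  30.  29. 126. -29.  30.  -0.] F [-1.   0.1  6.2] gap 19.6 58.71274530887604 tilt [0.001 0.001]
[405. 223. 160.   6.] -> [  -1.   -0. -135.] rz -0.0
[467.   32.  160.  -10.7] -> [-198.   42. -135.] rz 17.0
[467.   32.   34.  -10.7] -> [-198.   42.   -9.] rz 17.0
```

Request:
step_arm(targets=[[[0,0,-15,0,0,0,15],[0,0,-50,0,0,0,15],[0,0,-90,0,0,0,15],[0,0,-120,0,0,0,15],[-30,6,-120,0,0,4,15],[-70,15,-120,0,0,8,15],[-110,23,-120,0,0,12,15],[-150,32,-120,0,0,17,15],[-185,39,-120,0,0,17,15],[-198,42,-120,0,0,17,15],[-198,42,-120,0,0,17,15],[-198,42,-120,0,0,17,15]]])

```text
t: 22.22
position: [466.6, 32.7, 144.3]
orientation: [[0.19, 0.982, -0.001], [0.982, -0.19, 0.001], [0.001, -0.001, -1.0]]
contact_force: [-0.9, 0.6, -0.7]
finger_gap: 0.227
finger_force: 58.5
```

```bash
python3 g.py 467 32 80 -10.7 467 32 35 -10.7
python3 - <<'E'
from h import *
a=capture("scene")
cv2.imwrite("pics/t2.png",cv2.resize(a[170:330,270:420],(562,600))[:,:,::-1])
B=box(38,82,27.,28.).astype(float)[1::2].copy();T=box(20,64,0,1)[0::2].astype(float)
p=read_state()["position"]
print(((proj("scene",mv(B,(467,32,np.radians(-10.7))))-(270,170))*3.75).round(0).tolist())
print(((proj("scene",mv(T,(p[0],p[1],np.radians(-10.7)))+[0,0,p[2]-25])-(270,170))*3.75).round(0).tolist())
E
```

```text
t 22.23 p [466.6  32.7 144.3] yaw -10.9 q [-46.  20.  46. 120. -20.  47.   1.] F [-0.9  0.6 -0.7] gap 19.3 58.53661358356476 tilt [-0.001  0.001]
[467.   32.   80.  -10.7] -> [-1.  1. 64.] rz -0.0
[467.   32.   35.  -10.7] -> [ -1.   1. 109.] rz -0.0
[[158.0, 391.0], [108.0, 314.0], [216.0, 374.0], [164.0, 299.0]]
[[162.0, 256.0], [121.0, 198.0], [194.0, 248.0], [152.0, 190.0]]
```

View pics/t2.png

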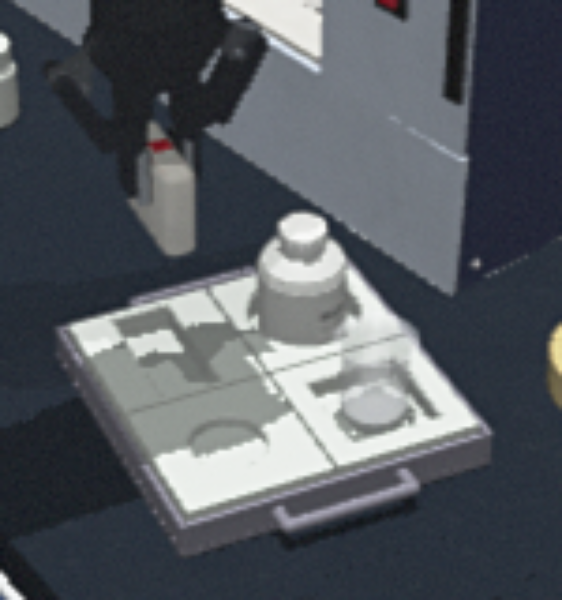

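Timer upright in the fingers, its lower right end at (180,253). The slot's visible corners (117,320), (170,307), (220,378) lie about 4–7 mm to -y of my estimate, so I'll shift 4 mm that way before lowering.

Request:
step_arm(targets=[[[-4,2,35,0,0,0,15],[-4,2,65,0,0,0,15],[-4,2,85,0,0,0,15],[-4,2,97,0,0,0,15],[-4,2,103,0,0,0,15],[-4,2,107,0,0,0,15],[-4,2,108,0,0,0,15],[-4,2,108,0,0,0,15]]])

```text
t: 23.28
position: [468.5, 27.1, 36.6]
orientation: [[0.192, 0.981, 0.001], [0.981, -0.192, 0.0], [0.0, 0.001, -1.0]]
contact_force: [-0.7, 0.8, -1.1]
finger_gap: 0.226
finger_force: 58.6
```

Request:
step_arm(targets=[[[0,0,1,0,0,0,15],[0,0,1.5,0,0,0,15],[0,0,1.5,0,0,0,15],[0,0,1.5,0,0,0,24],[0,0,1.5,0,0,0,34],[0,0,1.5,0,0,0,45],[0,0,1.5,0,0,0,45],[0,0,-10,0,0,0,45],[0,0,-40,0,0,0,45],[0,0,-80,0,0,0,45],[0,0,-130,0,0,0,45],[0,0,-130,0,0,0,45]]])

```text
t: 24.78
position: [470.3, 27.0, 169.8]
orientation: [[0.192, 0.981, 0.006], [0.981, -0.192, 0.002], [0.003, 0.005, -1.0]]
contact_force: [-0.4, -0.2, -0.4]
finger_gap: 0.527
finger_force: 0.0
```

```bash
python3 g.py 500 -170 150 -20 540 -370 120 -40 540 -370 9 -40
```

```text
t 24.77 p [470.3  27.  169.8] yaw -11.1 q [-48.  18.  49. 118. -18.  50.  -0.] F [-0.4 -0.2 -0.4] gap 45.0 0.0 tilt [0.006 0.002]
[ 500. -170.  150.  -20.] -> [-188.   67.   20.] rz 9.0
[ 540. -370.  120.  -40.] -> [-376.  144.   49.] rz 29.0
[ 540. -370.    9.  -40.] -> [-377.  144.  160.] rz 29.0
```

Request:
step_arm(targets=[[[-60,20,0,0,0,3,65],[-120,42,0,0,0,6,65],[-188,67,10,0,0,9,65],[-250,95,30,0,0,15,65],[-310,120,49,0,0,22,65],[-376,144,49,0,0,29,65],[-376,144,49,0,0,29,65],[-376,144,49,0,0,29,65],[-376,144,49,0,0,29,65]]])

```text
t: 25.9
position: [537.2, -368.4, 116.7]
orientation: [[0.643, 0.766, -0.001], [0.766, -0.643, 0.001], [0.001, -0.002, -1.0]]
contact_force: [0.4, 0.3, 0.5]
finger_gap: 0.763
finger_force: 0.0
```

```bash
python3 g.py 540 -370 60 -40 540 -370 9 -40
python3 - <<'E'
from h import *
a,b=capture("scene"),capture("top")
o=np.hstack([cv2.resize(a[250:400,290:490],(400,300)),cv2.resize(b[160:310,320:520],(400,300))])
cv2.imwrite("pics/s1.png",o[:,:,::-1])
p=read_state()["position"]
for n,o,s in(("scene",(290,250),0),("top",(320,160),400)):
    print(n,((proj(n,np.array([[540,-370,24.],[p[0],p[1],30]]))-o)*2+[s,0]).round(0).tolist())
E
```

```text
t 25.9 p [ 537.2 -368.4  116.7] yaw -40.0 q [  1.  41.  48.  96. -34.  59.  20.] F [0.4 0.3 0.5] gap 65.1 0.0 tilt [-0.001  0.001]
[ 540. -370.   60.  -40.] -> [ 1.  3. 57.] rz -0.0
[ 540. -370.    9.  -40.] -> [  1.   3. 108.] rz -0.0
scene [[340.0, 214.0], [337.0, 209.0]]
top [[746.0, 97.0], [746.0, 98.0]]
```

View pics/s1.png

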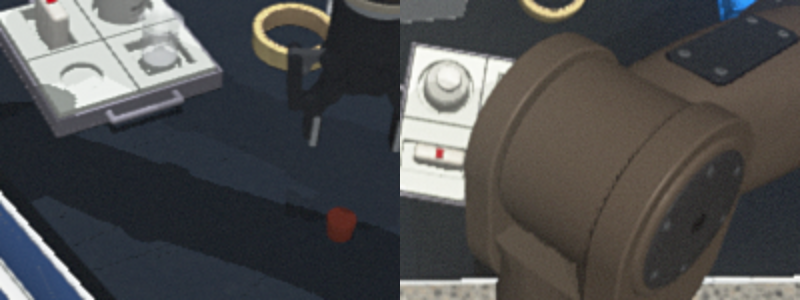

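The stopper is at scene crop (341,218), as predicted, with the fingers above it. The timer stands in its slot.

Request:
step_arm(targets=[[[1,3,35,0,0,0,65],[1,3,65,0,0,0,65],[1,3,88,0,0,0,65],[1,3,102,0,0,0,65],[1,3,108,0,0,0,65],[1,3,108,0,0,0,65],[1,3,108,0,0,0,45],[1,3,108,0,0,0,30],[1,3,108,0,0,0,20],[1,3,108,0,0,0,20],[1,3,108,0,0,0,20],[1,3,108,0,0,0,20]]])

```text
t: 27.5
position: [540.8, -371.0, 10.2]
orientation: [[0.643, 0.766, 0.001], [0.766, -0.643, -0.0], [0.0, 0.001, -1.0]]
contact_force: [-0.8, 0.2, 5.1]
finger_gap: 0.295
finger_force: 58.6
```

```bash
python3 g.py 540 -370 130 -40 449 -65 130 -11 449 -65 30 -11
```

```text
t 27.5 p [ 540.8 -371.    10.2] yaw -40.0 q [  4.  48.  42.  99. -41.  49.  24.] F [-0.8  0.2  5.1] gap 25.2 58.613072633743286 tilt [ 0.001 -0.   ]
[ 540. -370.  130.  -40.] -> [   0.   -1. -120.] rz -0.0
[449. -65. 130. -11.] -> [ 175. -267. -120.] rz -29.0
[449. -65.  30. -11.] -> [ 175. -267.  -20.] rz -29.0
```

Request:
step_arm(targets=[[[0,0,-15,0,0,0,20],[0,0,-50,0,0,0,20],[0,0,-90,0,0,0,20],[0,0,-120,0,0,0,20],[20,-30,-120,0,0,-4,20],[45,-70,-120,0,0,-8,20],[72,-110,-120,0,0,-14,20],[98,-150,-120,0,0,-20,20],[124,-190,-120,0,0,-26,20],[150,-229,-120,0,0,-29,20],[168,-256,-120,0,0,-29,20],[175,-267,-120,0,0,-29,20],[175,-267,-120,0,0,-29,20],[175,-267,-120,0,0,-29,20]]])

```text
t: 29.25
position: [449.2, -66.3, 129.7]
orientation: [[0.193, 0.981, 0.001], [0.981, -0.193, -0.001], [-0.0, 0.001, -1.0]]
contact_force: [0.4, -0.2, -0.1]
finger_gap: 0.303
finger_force: 59.0
```

```bash
python3 g.py 449 -65 60 -11 449 -65 31 -11
python3 - <<'E'
from h import *
a=capture("scene")
cv2.imwrite("pics/s2.png",cv2.resize(a[170:330,270:420],(562,600))[:,:,::-1])
p=read_state()["position"]
print(((proj("scene",np.array([p-[0,0,10],[449,-65,28]]))-(270,170))*3.75).round(0).tolist())
E
```

```text
t 29.25 p [449.2 -66.3 129.7] yaw -11.1 q [-35.  21.  48. 123. -22.  45.  15.] F [ 0.4 -0.2 -0.1] gap 25.9 59.02814447879791 tilt [ 0.001 -0.001]
[449. -65.  60. -11.] -> [ 1. -1. 70.] rz -0.0
[449. -65.  31. -11.] -> [ 1. -1. 99.] rz -0.0
[[228.0, 317.0], [227.0, 440.0]]
```

View pics/s2.png

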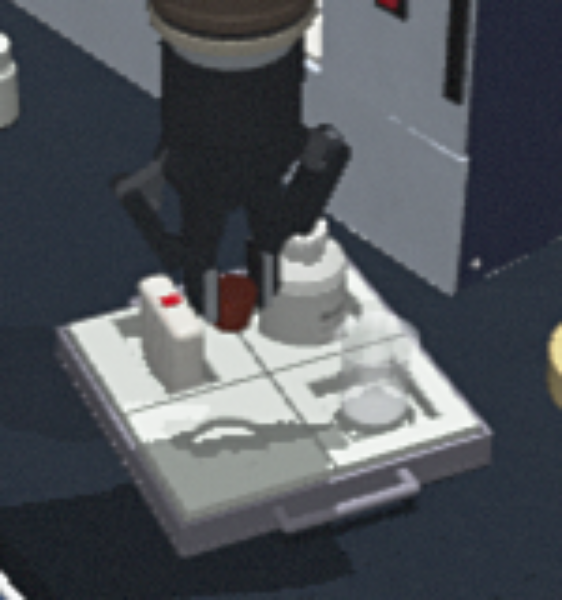

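The timer and beaker are placed well. The stopper hangs at (236,300) over the small well (centre about (228,440)). Lowering.

Request:
step_arm(targets=[[[0,0,35,0,0,0,20],[0,0,60,0,0,0,20],[0,0,80,0,0,0,20],[0,0,90,0,0,0,20],[0,0,94,0,0,0,20],[0,0,97,0,0,0,20],[0,0,97,0,0,0,20]]])

```text
t: 30.18
position: [448.9, -65.0, 32.6]
orientation: [[0.191, 0.981, 0.001], [0.981, -0.191, 0.0], [0.0, 0.001, -1.0]]
contact_force: [-0.7, -0.5, 0.2]
finger_gap: 0.297
finger_force: 59.0
```

Request:
step_arm(targets=[[[0,0,1,0,0,0,20],[0,0,2,0,0,0,20],[0,0,2,0,0,0,20],[0,0,2,0,0,0,20]]])

```text
t: 30.68
position: [448.7, -64.9, 30.4]
orientation: [[0.191, 0.981, 0.0], [0.981, -0.191, 0.0], [0.0, 0.0, -1.0]]
contact_force: [-0.3, -0.2, -0.2]
finger_gap: 0.302
finger_force: 59.0
```

Request:
step_arm(targets=[[[0,0,0,0,0,0,30],[0,0,0,0,0,0,36],[0,0,0,0,0,0,42],[0,0,0,0,0,0,50],[0,0,0,0,0,0,50],[0,0,-10,0,0,0,50],[0,0,-40,0,0,0,50],[0,0,-80,0,0,0,50],[0,0,-130,0,0,0,50],[-100,-30,-150,0,0,0,50],[-200,-30,-150,0,0,0,50],[-200,-30,-150,0,0,0,50],[-200,-30,-150,0,0,0,50],[-200,-30,-150,0,0,0,50]]])

```text
t: 32.42
position: [380.1, -256.9, 180.9]
orientation: [[0.195, 0.981, 0.0], [0.981, -0.195, -0.0], [-0.0, 0.001, -1.0]]
contact_force: [0.6, 0.8, 0.4]
finger_gap: 0.588
finger_force: 0.0
```

```bash
python3 g.py
python3 - <<'E'
from h import *
a,b=capture("scene"),capture("top")
o=np.hstack([cv2.resize(a[150:330,210:410],(500,450)),cv2.resize(b[150:285,320:410],(300,450))])
cv2.imwrite("pics/f.png",o[:,:,::-1])
E
```

```text
t 32.42 p [ 380.1 -256.9  180.9] yaw -11.3 q [-15.  17.  54. 119. -17.  52.  37.] F [0.6 0.8 0.4] gap 50.2 0.0 tilt [ 0. -0.]
```

View pics/f.png

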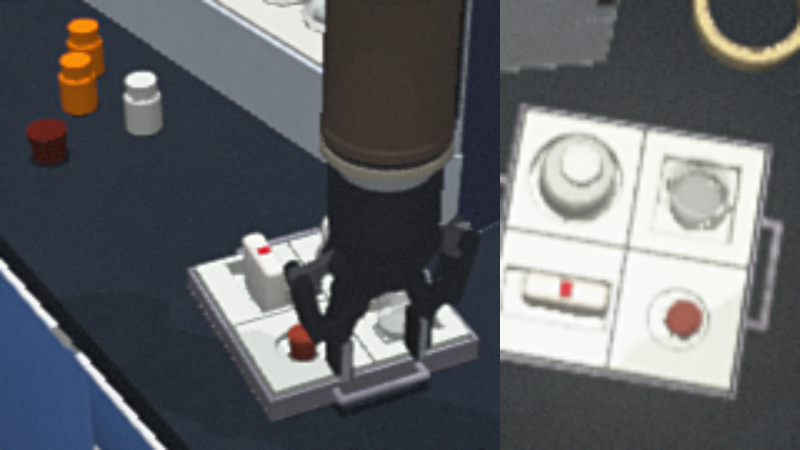

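All four pieces stand in their places in both views: jar (575,175), beaker (697,195), timer (565,290) and stopper (685,318) in the top crop. The look-alikes are untouched and the arm is clear.

```bash
python3 -c "
from plant import *
print(finish_job())"
```

```text
the job is handed in; nothing more can be done
None
```

The salt-test kit is packed: jar, beaker, timer and small stopper each stand upright in their own places, the bigger stopper and smaller jar were left where they were, and the job was handed in at about 32 s.

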